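Free the scoop's clips and put the sampling scoop away

TASK

Someone has clipped a marker into the scoop's place on the sloping rack, the end place nearest the robot, where the board is cut away to make room for the bowl. Pull that marker out and snap it fully into the empty middle pair of clips, black cap still at the lower end; then snap the steel scoop into its own place by its handle, bowl at the upper end and open side up. Leave the other marker in its clips and do not knock over or shift the two little dropper bottles at the back of the desk.

Things in the scene. Friction and masses are not known exactly. Their poses are not given: they have to be found in the camera images.
- rack_stand: Grey sheet-steel clip rack fixed to the desk, 212 mm wide, 130 mm deep, 108 mm high; origin under its middle, x toward its high back, y along it. It stands along the right side of the desk, its low front to the left; its face slopes up to the right, 30 degrees from level. Three places in a row, each a pair of spring clips: scoop_place (nearest the robot), marker_place, far_place
- clip_face: The rack's face; origin on the sheet, 48 mm up; x up the slope, y along the rack away from the robot, z straight out. Sheet: x -68 to +80 mm, but only to +48 where y < -36 mm (cut away for the bowl); else a header 22 mm high stands at x 67 to 79. Rails 12 mm high, 18 wide cross it at x = -34 and +34; clips stand on them at y = -72, 0, +72; 50 mm between the rails is free for fingers
- scoop_place (a point): Seat of the scoop, the place nearest the robot (clip_face y = -72 mm): point on the axis of a seated marker, midway between the two clips, 23.7 mm out from the face (a seated scoop handle lies 0.7 mm higher). Axes as clip_face. At the start marker_1 is snapped in here
- marker_place (a point): Same point of the empty middle place (clip_face y = 0). A clip is 14 mm wide with two sprung steel jaws: lips 10 mm apart when empty, 28 mm out from the face, tips flared to 23 mm apart at 39 mm out. They spread as a handle is pushed in along -z, snap over it and hold it on a pad 16.2 mm out; pushing into a pair or pulling out along +z takes 5 to 12 N
- far_place (a point): The place farthest from the robot (clip_face y = +72 mm), taken by marker_2: the point on the axis midway between its clips. Same axes as clip_face
- marker_1: The marker to move: round pale grey barrel with a black cap, 15 mm across, 121 mm long, 18 g. Its y axis is its length, the cap at the -y end; origin midway along, on the underside, 7.5 mm from the axis. It starts in the scoop's place, cap at the lower end, barrel up the slope
- marker_1_mid (a point): Point on marker_1's axis midway along it (z = 7.5 mm in its frame): where to grip it, between the clips
- marker_1_cap (a point): Point on marker_1's axis within its black cap, 50 mm from the middle
- marker_2: A second, equal marker, snapped in the far place; it stays there
- marker_2_mid (a point): Point on marker_2's axis midway along it
- scoop: Chrome scoop lying bowl open upward, 193 mm long, 32 high, about 120 g. y runs from the handle's tail to the bowl (54 mm across, y 42 to 96 mm); the handle is a round tube 16.4 mm across, y -79 to 43, that climbs 6 degrees toward the bowl (direction 0, 0.9945, 0.1045); origin mid-length on the desk; weight centred near y = 8 mm
- scoop_grip (a point): Point on the axis of the scoop's handle at scoop y = -10 mm, 15.7 mm over the desk when it lies flat: where to grip it, and the point that comes to scoop_place
- scoop_tail (a point): Point on the handle's axis near its tail (scoop y = -70 mm)
- scoop_neck (a point): Point on the handle's axis near the bowl (scoop y = +36 mm)
- scoop_bowl (a point): Underside of the bowl at its middle (scoop y = 68 mm), about 24 mm below the line of the handle
- bottle_white: Small dropper bottle with a white nozzle, 28 mm across, 68 mm high, standing at the back of the desk beyond the rack; origin under its middle
- bottle_blue: Small dropper bottle with a blue nozzle, 28 mm across, 68 mm high, standing at the back of the desk beyond the rack; origin under its middle

How it is judged:
By the outcome, as a careful person would: the job done as asked, in the order asked, and still so for the second after the job is handed in, with the robot touching nothing.
It also fails if it takes over 51 s, if anything falls off the work surface, if the arm or the gripper's body presses on something with over 40 N, if the wrist force passes 120 N, or if a joint passes its speed limit or range.

ROBOT

A 6-joint arm with a two-finger parallel gripper is mounted at the origin on the work surface; the furniture and walls round the work are solid. World frame = base frame: x ahead of the robot, y to its left, z up, the work surface at z = 0. Lengths are in m, angles in rad, forces in N, time in s.
With the tool pointing down it reaches from about 0.275 to 0.875 m from the base axis. Payload 12.5 kg.
Tool frame: the origin (TCP) lies at the very end of the fingers, on their centre line; the grasp point (between the pads) lies 19 mm behind it; x points along the fingers, y is the direction in which the jaws open and shut, and the axes are right-handed (so a half turn about x gives the same grasp; the last joint's range is limited). The gripper opens to 85 mm and grips with 20 to 120 N. Pads are 22 mm wide; open, the fingers measure 114 mm over their backs; the gripper's body (76 mm by 85 mm) begins 54 mm behind the grasp point. The pads swing forward as they close: fully open they stand 13 mm farther back than shut.
Start: joints at [-1.228, 0.351, 1.652, -0, 1.139, -0.085], TCP at [0.228, -0.5, 0.231] pointing down, gripper open.
Joint ranges: [-2.75, 2.75], [-0.79, 2.1], [0.01, 2.65], [-1.57, 4.71], [0.07, 3.14], [-2.87, 2.87]. Speed limits (rad/s): [2.22, 2.22, 2.79, 3.14, 3.14, 3.14].

INTERFACE

Orientations are given as a 3x3 rotation matrix whose columns are the frame's x, y, z axes.
In Python, from bench import manip gives the robot as it stands. Calls block until the motion is done:
- manip.move_ptp(position, orientation): joint-space move of the TCP to a pose.
- manip.move_l(position, attitude=None, max_speed=0.15): straight line of the TCP; attitude=None keeps the orientation; max_speed is the mean speed in m/s.
- manip.move_j(angles): joint-space move.
- manip.set_gripper(opening, effort=None): opening from 0.0 (shut) to 1.0 (fully open); effort is the grip in N (None keeps the last); returns when the fingers have stopped.
- manip.dwell(seconds).
- manip.inverse_kinematics(position, orientation): joint angles nearest the present ones, or None.
- manip.grab_frame(name): name is "side" or "top"; returns (picture, depth): 480x640x3 uint8, red, green, blue; 480x640 float32, m along the optical axis (not along the pixel's ray), 0 where there is no reading.
- manip.get_calibration(name): a dict with "camera_matrix" (3x3 intrinsics, pixels), "R" (3x3) and "t" (3): a world point X has camera coordinates R X + t. Camera axes: x right, y down, z forward; pixel columns grow to the right and rows downward; lengths in m; the calibration is good to about 2 mm. A picture is of the moment at which its call begins. get_calibration takes no time and is no camera call.
A pose or a line that the arm cannot do raises manip.Unreachable and nothing moves.
- manip.sign_off(): hands the job in, once; it reports no verdict.
Trained networks look in the newest picture that a camera, given by its name, has taken for a name from the list of things; names that differ only in an ending like _2 or _b are one class to them, and where a whole thing is asked for, a point or a joint stands for the part that bears it (a point fixed in the world has none). Each returns a list of dicts, best first, with "confidence" (0 to 1); they miss things now and then, are a little off and sometimes report something else, mostly with a low value. They report only what shows in the picture. A call takes as long as a camera call.
- manip.look_for(camera, name): "at" ([x, y, z] in m, in world coordinates, good to about 4 mm: the middle of the surface that is visible of it).
Readings, each from a call of its own:
- manip.current_time(): time.
- manip.current_qpos(): joint angles.
- manip.current_joint_vel(): joint speeds.
- manip.current_joint_torque(): joint torques, N m.
- manip.current_ee_pos(): TCP position.
- manip.current_tcp_rot(): TCP orientation.
- manip.current_force(): force on the tool from outside, world axes, zero at the start.
- manip.current_ft_torque(): the same for the moment, N m.
- manip.current_grip_width(): opening from 0.0 (shut) to 1.0 (fully open).
Only numpy, scipy, OpenCV 4.12 (cv2) and the standard library are available. Lean on these libraries where they do the work, as an engineer would, in place of code of your own. Each camera call takes 0.05 s, during which the arm holds its last target. There are 200 camera calls.

## Working session

There is one attempt and no reset: what is moved stays moved. The work goes in short steps, each a Python script; the robot and the scene stay as the last script left them, time stands still between calls to the robot, and variables do not carry over. Pictures are saved under pics/ and viewed, about 8 in all and at most 12, crops included, and the job is handed in when it is done.

```bash
ls; mkdir -p pics; python3 - <<'E'
from bench import manip
import cv2,numpy as np
ims=[]
for c in ("side","top"):
    p,d=manip.grab_frame(c); np.save(f"pics/{c}0.npy",d); cv2.imwrite(f"pics/{c}0.png",p[:,:,::-1])
    k=manip.get_calibration(c); print(c,k["camera_matrix"].tolist(),k["R"].round(3).tolist(),k["t"].round(3))
    for n in ["rack_stand","clip_face","marker_1_mid","marker_1_cap","scoop_grip","scoop_tail","scoop_neck","scoop_bowl","bottle_white","bottle_blue"]:
        print(c,n,[(np.round(r["at"],4).tolist(),round(r["confidence"],2)) for r in manip.look_for(c,n)][:3])
print(manip.current_time(),manip.current_tcp_rot().round(3) if hasattr(manip.current_tcp_rot(),'round') else manip.current_tcp_rot())
E
```

```text
pics
side [[599.6753462026678, 0.0, 328.30265820302844], [0.0, 599.6753462026678, 239.7357258984096], [0.0, 0.0, 1.0]] [[0.981, -0.194, 0.002], [-0.118, -0.606, -0.787], [0.153, 0.772, -0.617]] [-0.53   0.116  0.891]
side rack_stand [([0.564, -0.1833, 0.0447], 0.58)]
side clip_face [([0.5639, -0.1792, 0.0797], 0.62)]
side marker_1_mid [([0.4915, -0.1642, 0.0908], 0.74)]
side marker_1_cap [([0.4941, -0.1598, 0.0893], 0.78)]
side scoop_grip [([0.5373, 0.0604, 0.0222], 0.87)]
side scoop_tail [([0.5345, 0.0604, 0.0183], 0.76)]
side scoop_neck [([0.5352, 0.0566, 0.0202], 0.66), ([0.638, -0.1399, 0.0874], 0.19), ([0.6846, 0.0272, 0.0347], 0.17)]
side scoop_bowl [([0.5346, 0.0617, 0.0201], 0.78)]
side bottle_white [([0.678, 0.0751, 0.0345], 0.85)]
side bottle_blue [([0.4935, -0.1645, 0.0886], 0.66)]
top [[535.213636793823, 0.0, 314.94826849682374], [0.0, 535.213636793823, 240.1587900939069], [0.0, 0.0, 1.0]] [[-0.014, -1.0, 0.003], [-0.972, 0.013, -0.236], [0.236, -0.006, -0.972]] [-0.031  0.575  0.775]
top rack_stand [([0.5665, -0.1501, 0.0542], 0.74), ([0.6819, 0.0397, 0.0418], 0.21)]
top clip_face [([0.5677, -0.1454, 0.0502], 0.83)]
top marker_1_mid [([0.4959, -0.1361, 0.0729], 0.79), ([0.568, -0.144, 0.0537], 0.36)]
top marker_1_cap [([0.4947, -0.1389, 0.076], 0.76), ([0.538, 0.054, 0.021], 0.38)]
top scoop_grip [([0.5379, 0.06, 0.0161], 0.72)]
top scoop_tail [([0.5347, 0.0584, 0.0146], 0.9)]
top scoop_neck [([0.5371, 0.0555, 0.0189], 0.62)]
top scoop_bowl [([0.535, 0.0594, 0.0186], 0.79)]
top bottle_white [([0.67, 0.0903, 0.0367], 0.79)]
top bottle_blue [([0.6804, 0.0412, 0.0415], 0.82)]
1.1 [[-0.     0.415 -0.91 ]
 [ 0.    -0.91  -0.415]
 [-1.    -0.     0.   ]]
```

View pics/side0.png

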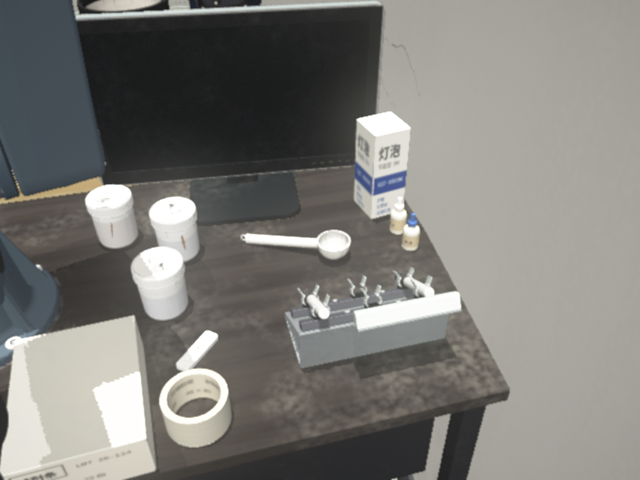

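View pics/top0.png

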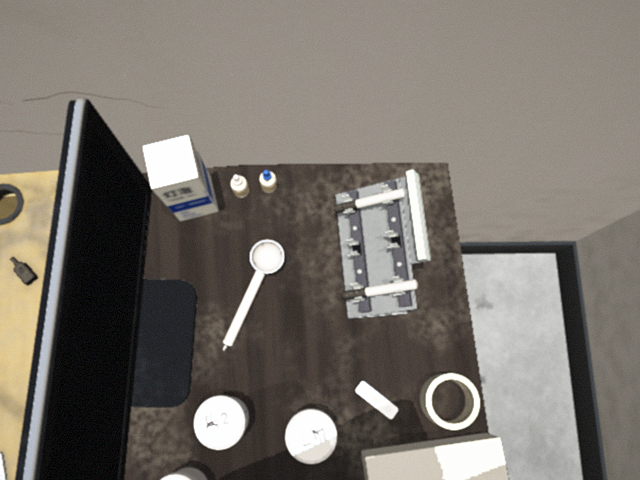

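The side view shows the rack's header at about (410,310), marker_1 at (315,303), the scoop at (243..350,240) and the bottles at (398,215) and (411,232). In the top view marker_1 is at (345..417,290), marker_2 at (345..405,200), the empty clips are at y≈242, and the scoop's tail is at (227,347) with the bowl at (267,256).

Next I fit the poses from the depth.

```bash
cat > h.py <<'E'
from bench import manip
import numpy as np, cv2
def cloud(c,d):
    k=manip.get_calibration(c);K=np.array(k["camera_matrix"]);R=np.array(k["R"]);t=np.array(k["t"])
    v,u=np.mgrid[:480,:640]
    X=np.stack([(u-K[0,2])/K[0,0]*d,(v-K[1,2])/K[1,1]*d,d],-1)
    return (X-t)@R
def proj(c,P):
    k=manip.get_calibration(c);x=(np.atleast_2d(P)@np.array(k["R"]).T+np.array(k["t"]))@np.array(k["camera_matrix"]).T
    return x[:,:2]/x[:,2:]
def face(px,py,yaw):
    """rack origin (x,y), yaw -> face origin, R (cols x,y,z)"""
    c,s=np.cos(yaw),np.sin(yaw); Rz=np.array([[c,-s,0],[s,c,0],[0,0,1]])
    a=np.pi/6; Ry=np.array([[np.cos(a),0,-np.sin(a)],[0,1,0],[np.sin(a),0,np.cos(a)]])
    return np.array([px,py,.048]),Rz@Ry   # px,py: face origin in plan
E
python3 - <<'E'
from h import *
for c in("top","side"):
    d=np.load(f"pics/{c}0.npy");P=cloud(c,d);im=cv2.imread(f"pics/{c}0.png")
    print(c,"zero frac",(d==0).mean())
    desk=P[(d>0)&(abs(P[...,2])<.015)&(P[...,0]>.3)&(P[...,0]<.75)&(abs(P[...,1])<.2)]
    print(" desk z",np.median(desk[:,2]),desk[:,2].std())
    # scoop
    m=(P[...,2]>.006)&(P[...,2]<.06)&(P[...,0]>.38)&(P[...,0]<.66)&(P[...,1]>-.05)&(P[...,1]<.16)&(d>0)
    n,l,s,_=cv2.connectedComponentsWithStats(m.astype(np.uint8))
    for i in range(1,n):
        if s[i,4]>60:
            Q=P[l==i];ce=Q[:,:2].mean(0);w,V=np.linalg.eigh(np.cov(Q[:,:2].T));print(" comp",s[i],Q.mean(0).round(4),V[:,1].round(3),w.round(6),Q.min(0).round(3),Q.max(0).round(3))
    # bright marker pixels
    g=im.min(2)>150
    m=g&(P[...,2]>.05)&(P[...,2]<.14)&(P[...,0]>.42)&(P[...,0]<.72)&(P[...,1]<-.05)&(P[...,1]>-.28)
    n,l,s,_=cv2.connectedComponentsWithStats(m.astype(np.uint8))
    for i in range(1,n):
        if s[i,4]>60:
            Q=P[l==i];w,V=np.linalg.eigh(np.cov(Q.T));print(" bright",s[i],Q.mean(0).round(4),V[:,2].round(3),w.round(6))
im=cv2.imread("pics/top0.png")[150:340,200:440];a=cv2.resize(im,None,fx=3.3,fy=3.15,interpolation=cv2.INTER_CUBIC);cv2.imwrite("pics/crop1.png",a)
E
```

```text
top zero frac 0.003912760416666667
 desk z 0.0012948329934841327 0.0034919278249292297
 comp [192 195  26  21 251] [0.6408 0.1419 0.0337] [-0.373  0.928] [7.00e-06 1.17e-04] [0.635 0.127 0.006] [0.659 0.16  0.059]
 comp [ 223  240   61  111 1460] [0.5153 0.0614 0.0196] [-0.919  0.394] [0.000122 0.003072] [0.409 0.013 0.006] [0.585 0.111 0.037]
 bright [ 406  170   24   90 1112] [ 0.6038 -0.1967  0.101 ] [-0.997 -0.072  0.003] [9.00e-06 7.20e-05 1.68e-03]
 bright [ 355  177   62  136 2887] [ 0.5656 -0.159   0.0729] [-0.999 -0.037 -0.014] [0.000219 0.000423 0.004002]
side zero frac 0.004853515625
 desk z 0.0008156144529785354 0.0036844393273509587
 comp [362 183  19  35 442] [0.6449 0.1362 0.0332] [-0.547  0.837] [1.80e-05 1.36e-04] [0.633 0.124 0.006] [0.66 0.16 0.06]
 comp [264 212  30   7  88] [0.4806 0.1583 0.0102] [-1.     0.007] [2.0e-06 2.2e-04] [0.453 0.154 0.006] [0.506 0.16  0.015]
 comp [ 241  230  110   29 1399] [0.5182 0.0581 0.0204] [-0.932  0.362] [0.000211 0.002709] [0.408 0.01  0.006] [0.584 0.113 0.035]
 bright [ 327  267  135   65 2843] [ 0.6051 -0.1927  0.094 ] [-0.974 -0.227  0.002] [7.500e-05 5.020e-04 1.852e-03]
 bright [360 276   9  30  98] [ 0.5647 -0.131   0.076 ] [-0.203 -0.869  0.451] [4.00e-06 4.10e-05 1.28e-03]
 bright [307 285  23  34 403] [ 0.4954 -0.159   0.0876] [-0.009 -0.898  0.44 ] [2.00e-05 4.40e-05 8.96e-04]
 bright [374 285   8  19  65] [ 0.5764 -0.1585  0.0922] [0.013 0.616 0.788] [3.0e-06 1.4e-05 4.8e-05]
 bright [293 324  32  12 113] [ 0.4737 -0.1832  0.0674] [-0.53   0.739 -0.415] [1.00e-06 5.10e-05 2.16e-04]
```

View pics/crop1.png

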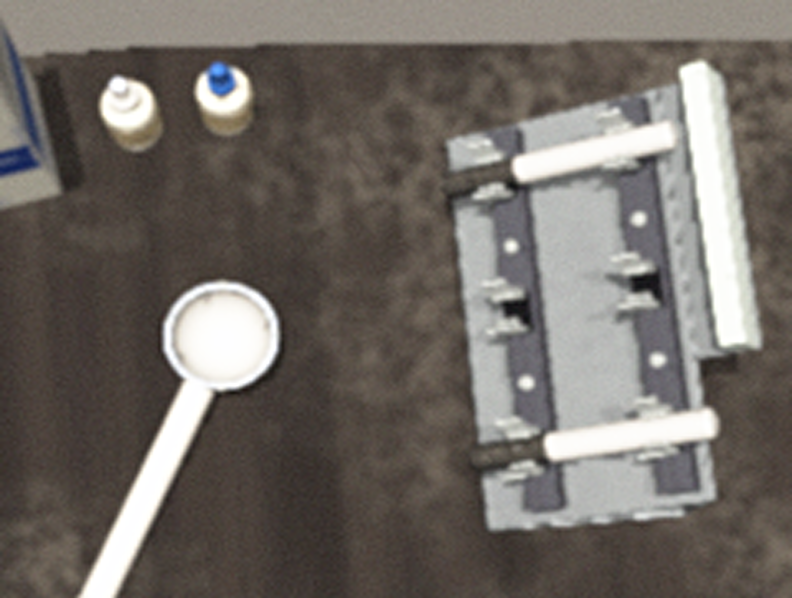

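The crop shows the rack corners: near-low (490,530), far-low (446,143) and near-high (715,497). The marker axes run (473,457)→(717,424) and (446,186)→(677,137), and the bowl rim centre is at (222,336). I'll fit the poses to these and overlay them.

```bash
cat > fit.py <<'E'
from h import *
from scipy.optimize import least_squares
f=lambda u,v:np.array([200+u/3.3-.35,150+v/3.15-.35])
C=[((-.068,-.106,0),f(489,530)),((-.068,.106,0),f(446,141)),((.048,-.106,0),f(716,500))]
L=[(-.072,f(474,457),-.05),(-.072,f(715,424),.058),(.072,f(447,186),-.05),(.072,f(675,137),.058)]
def res(p):
    o,R=face(*p);r=[]
    for a,b in C: r+=list(proj("top",o+R@np.array(a))[0]-b)
    for y,b,x in L:
        q=proj("top",np.array([o+R@[x,y,.0237],o+R@[x+.02,y,.0237]]));t=q[1]-q[0];t/=np.linalg.norm(t)
        e=b-q[0];r.append(2*(e[0]*t[1]-e[1]*t[0]))
    return np.array(r)
s=least_squares(res,[.566,-.15,-np.pi/2],loss="soft_l1");print("rack",s.x,res(s.x).round(1))
o,R=face(*s.x)
# depth check: in-face coords
for c in("top","side"):
    d=np.load(f"pics/{c}0.npy");F=(cloud(c,d)-o)@R
    m=(abs(F[...,0])<.022)&(abs(F[...,2])<.008)&(abs(F[...,1])<.05)&(d>0);print(c,"sheet z",np.median(F[m][:,2]),m.sum())
    for y in(-.072,.072):
        m=(abs(F[...,0])<.022)&(abs(F[...,1]-y)<.015)&(F[...,2]>.018)&(F[...,2]<.045)&(d>0);Q=F[m]
        r=least_squares(lambda p:np.hypot(Q[:,1]-p[0],Q[:,2]-p[1])-.0075,[y,.0237],loss="soft_l1",f_scale=.001);print("  marker y,z",r.x.round(4),m.sum())
# scoop
im=cv2.imread("pics/top0.png")
d=np.load("pics/top0.npy");P=cloud("top",d)
m=(im.min(2)>120);m[:275]=0;m[350:]=0;m[:,:215]=0;m[:,290:]=0
v,u=np.nonzero(m);vx=cv2.fitLine(np.stack([u,v],1).astype(np.float32),cv2.DIST_HUBER,0,.01,.01).ravel();print("handle line",vx,u.min(),v.max(),len(u))
mb=(im.min(2)>90);mb[:232]=0;mb[282:]=0;mb[:,:240]=0;mb[:,290:]=0
vb,ub=np.nonzero(mb);print("bowl box",ub.min(),ub.max(),vb.min(),vb.max())
def sc(p,y,dz=0): # point on handle axis
    return np.array([p[0]-np.sin(p[2])*y,p[1]+np.cos(p[2])*y,.0157+.1051*(y+.010)+dz])
rim=np.array([f(222,336)])[0]
def rs(p):
    e=[]
    for y in(-.07,-.02,.03):
        q=proj("top",sc(p,y))[0]-vx[2:];e.append(2*(q[0]*vx[1]-q[1]*vx[0]))
    b=sc(p,.069);b[2]=.031
    return np.r_[e,proj("top",b)[0]-rim]
s2=least_squares(rs,[.515,.06,-1.15]);print("scoop",s2.x,rs(s2.x).round(2),sc(s2.x,-.01))
tails=proj("top",sc(s2.x,-.079))
np.savez("fit.npz",rack=s.x,scoop=s2.x)
for c in("top","side"):
    d=np.load(f"pics/{c}0.npy");P=cloud(c,d)
    ax=np.array([-np.sin(s2.x[2]),np.cos(s2.x[2]),0]);lat=np.cross(ax,[0,0,1]);Q=P-[s2.x[0],s2.x[1],0]
    a=Q@ax;b=Q@lat;mm=(a>-.06)&(a<.03)&(abs(b)<.02)&(P[...,2]>.008)&(P[...,2]<.05)&(d>0)
    al=(a>-.12)&(a<.12)&(abs(b)<.035)&(P[...,2]>.007)&(P[...,2]<.05)&(d>0)
    r=least_squares(lambda p:np.hypot(b[mm]-p[0]-p[2]*a[mm],P[...,2][mm]-(.0167+.1051*a[mm])-p[1])-.0082,[0,0,0],loss="soft_l1",f_scale=.001)
    print(c,"scoop lat,dz,slope",r.x.round(4),"extent",np.percentile(a[al],[.3,99.7]))
out=[]
for c in("top","side"):
    im=cv2.imread(f"pics/{c}0.png");B=lambda p:proj(c,p)
    im=cv2.resize(im,None,fx=4,fy=4,interpolation=cv2.INTER_CUBIC)
    def ln(pts,col): cv2.polylines(im,[(4*B(np.array(pts))+1.5).round().astype(int)],False,col,1)
    ln([o+R@np.array(q) for q in[(-.068,-.106,0),(-.068,.106,0),(.08,.106,0),(.08,-.036,0),(.048,-.036,0),(.048,-.106,0),(-.068,-.106,0)]],(0,0,255))
    ln([o+R@np.array(q) for q in[(.067,-.036,.022),(.067,.106,.022),(.079,.106,.022),(.079,-.036,.022),(.067,-.036,.022)]],(0,200,0))
    for y in(-.072,0,.072): ln([o+R@[-.06,y,.0237],o+R@[.06,y,.0237]],(255,0,0))
    ln([sc(s2.x,-.079),sc(s2.x,.043)],(255,0,0))
    ln([np.append((sc(s2.x,.069)[:2]+.027*np.array([np.cos(t),np.sin(t)])),.032) for t in np.linspace(0,6.3,40)],(0,0,255))
    a=im[640:1420,800:1800] if c=="top" else im[840:1480,900:1900]
    out.append(cv2.resize(a,(640,500 if c=="top" else 410)))
cv2.imwrite("pics/ov_top.png",out[0]);cv2.imwrite("pics/ov_side.png",out[1])
E
python3 fit.py
```

```text
rack [ 0.56671064 -0.14318473 -1.50825237] [-0.1 -0.3  1.7 -0.5 -0.9  0.5  0.7 -0.3  0.7 -0.9]
top sheet z 0.0014742908346452059 1450
  marker y,z [-0.072   0.0245] 254
  marker y,z [0.072  0.0252] 234
side sheet z 0.0009214932799201509 67
  marker y,z [-0.0725  0.024 ] 89
  marker y,z [0.0715 0.0247] 105
handle line [  0.42909616  -0.9032588  241.93217    310.8587    ] 222 349 817
bowl box 249 284 239 281
scoop [ 0.49498556  0.06934267 -2.01934241] [-0.02  0.02  0.05  0.08  0.04] [0.48597478 0.07367922 0.0157    ]
top scoop lat,dz,slope [-0.0001  0.0002 -0.0051] extent [-0.0904811   0.09440518]
side scoop lat,dz,slope [ 0.0001 -0.0002 -0.0126] extent [-0.09241382  0.09487066]
```

The fit agrees with both depth clouds to about 1 mm. I'll check reachability before moving.

```bash
cat >> h.py <<'E'
try:
    _z=np.load("fit.npz"); o,R=face(*_z["rack"]); S=_z["scoop"]
    n=R[:,2]
    def fp(x,y,z): return o+R@np.array([x,y,z])
    def toolR(sg): y=sg*R[:,1]; return np.stack([-n,y,np.cross(-n,y)],1)
    _d=np.array([-np.sin(S[2]),np.cos(S[2]),0.]); _h=np.r_[.9945*_d[:2],.1045]; _sx=np.cross(_h,[0,0,1.]);_sx/=np.linalg.norm(_sx); _sz=np.cross(_sx,_h)
    def scoopR(sg): y=-sg*_sx; return np.stack([-_sz,y,np.cross(-_sz,y)],1)   # same sg as toolR
    sgrip=np.array([S[0],S[1],0])+_d*(-.010)+[0,0,.0157]
except FileNotFoundError: pass
E
python3 - <<'E'
from h import *
print("q",np.round(manip.current_qpos(),2), n, _sz if 0 else '')
for sg in(1,-1):
    for nm,p,Q in [("m1",fp(0,-.072,.007),toolR(sg)),("m1up",fp(0,-.072,.12),toolR(sg)),("mid",fp(0,0,.007),toolR(sg)),("midup",fp(0,0,.13),toolR(sg)),("sc",sgrip-scoopR(sg)[:,0]*-.014,scoopR(sg)),("scup",sgrip+[0,0,.15],scoopR(sg)),("scmid",fp(0,-.072,.15),toolR(sg))]:
        q=manip.inverse_kinematics(p,Q);print(sg,nm,p.round(3),None if q is None else np.round(q,2))
E
```

```text
q [-1.23  0.35  1.65 -0.    1.14 -0.08] [-0.0312516   0.49902238  0.8660254 ] 
1 m1 [ 0.495 -0.144  0.054] [-0.12  0.58  1.95 -0.86  0.7   0.52]
1 m1up [ 0.491 -0.088  0.152] [-0.    0.4   1.92 -0.68  0.91  0.38]
1 mid [ 0.566 -0.14   0.054] [-0.1   0.67  1.76 -0.77  0.78  0.42]
1 midup [ 0.563 -0.078  0.161] [ 0.01  0.49  1.73 -0.64  1.    0.33]
1 sc [0.487 0.073 0.002] [ 0.08  0.6   2.   -0.12  0.46 -0.93]
1 scup [0.486 0.074 0.166] [ 0.08  0.29  1.92 -0.07  0.84 -0.99]
1 scmid [ 0.49  -0.073  0.178] [ 0.03  0.36  1.9  -0.65  0.98  0.36]
-1 m1 [ 0.495 -0.144  0.054] [-0.12  0.58  1.95 -0.86  0.7  -2.62]
-1 m1up [ 0.491 -0.088  0.152] [-0.    0.4   1.92 -0.68  0.91 -2.76]
-1 mid [ 0.566 -0.14   0.054] [-0.1   0.67  1.76 -0.77  0.78 -2.72]
-1 midup [ 0.563 -0.078  0.161] [ 0.01  0.49  1.73 -0.64  1.   -2.82]
-1 sc [0.487 0.073 0.002] [ 0.08  0.6   2.   -0.12  0.46  2.21]
-1 scup [0.486 0.074 0.166] [ 0.08  0.29  1.92 -0.07  0.84  2.15]
-1 scmid [ 0.49  -0.073  0.178] [ 0.03  0.36  1.9  -0.65  0.98 -2.78]
```

```bash
python3 - <<'E'
from h import *
Q=toolR(1); F=lambda s:print(s,(R.T@np.array(manip.current_force())).round(1),(R.T@(np.array(manip.current_ee_pos())-o)*1e3).round(1),round(manip.current_grip_width(),3),round(manip.current_time(),2))
manip.move_ptp(fp(0,-.072,.11),Q); manip.set_gripper(.45,40); F("above")
manip.move_l(fp(0,-.072,.0065),max_speed=.15); F("down")
manip.set_gripper(0,50); F("grip")
manip.move_l(fp(0,-.072,.016),max_speed=.05);F("pull")
manip.move_l(fp(0,-.072,.052),max_speed=.12);F("out")
p,d=manip.grab_frame("side");cv2.imwrite("pics/s1.png",cv2.resize(p[220:380,240:480,::-1],None,fx=3,fy=3))
E
```

```text
above [-0.8 -0.6 -0.2] [ 1.0e-01 -7.2e+01  1.1e+02] 0.452 3.44
down [-0.1  0.1 -0.4] [  0.1 -71.7   7. ] 0.447 4.28
grip [-0.3 -0.5  8.3] [  0.1 -71.5   7.3] 0.152 4.62
pull [-0.5 -1.7  8.3] [  0.1 -71.7  16.8] 0.147 4.97
out [-0.4 -0.2  0.3] [ -0.  -71.8  52.1] 0.149 5.42
```

View pics/s1.png

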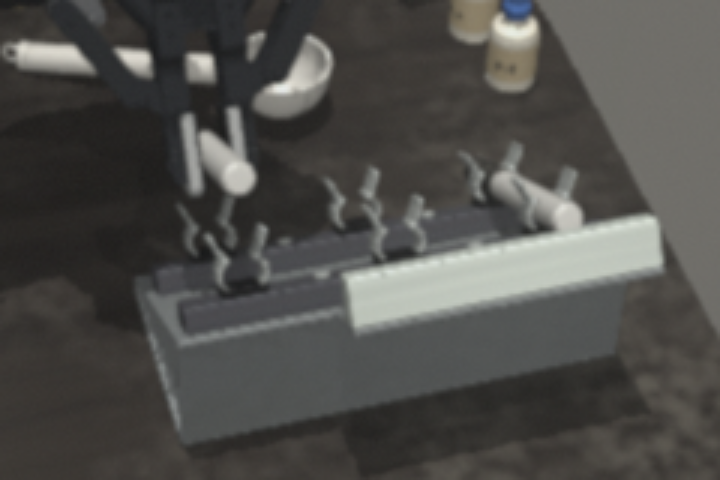

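The marker is out, at about (225,165), but it looks pitched with its upper end low compared with marker_2 at (535,200). I'll measure that from the depth.

```bash
cat >> h.py <<'E'
def tilt(y0,z0,save=None,x=(-.065,.065)):
    for c in("side","top"):
        p,d=manip.grab_frame(c);f=(cloud(c,d)-o)@R
        g=p.min(2)>120
        m=g&(d>0)&(f[...,0]>x[0])&(f[...,0]<x[1])&(abs(f[...,1]-y0)<.013)&(abs(f[...,2]-z0)<.025)
        q=f[m]
        if len(q)<25: print(c,"few",len(q));continue
        # top ridge per x-bin
        for a in np.arange(x[0],x[1],.012):
            b=q[(q[:,0]>=a)&(q[:,0]<a+.012)]
            if len(b)>4: print(c,round((a+.006)*1e3),"n",len(b),"ymean",(b[:,1].mean()*1e3).round(1),"ztop",(np.percentile(b[:,2],90)*1e3).round(1))
        print(c,"x ext",(np.percentile(q[:,0],[1,99])*1e3).round(1))
E
python3 - <<'E'
from h import *
tilt(-.072,.069); print("marker_2 ref"); tilt(.072,.0237)
p,d=manip.grab_frame("top");cv2.imwrite("pics/t1.png",cv2.resize(p[150:340,300:460,::-1],None,fx=3,fy=3))
E
```

```text
side -11 n 5 ymean -72.9 ztop 75.7
side 1 n 10 ymean -74.5 ztop 75.5
side 13 n 151 ymean -74.1 ztop 86.0
side 25 n 23 ymean -76.1 ztop 75.4
side 37 n 23 ymean -75.2 ztop 75.3
side 49 n 23 ymean -75.2 ztop 75.2
side 61 n 103 ymean -73.0 ztop 73.7
side x ext [-6.2 62.6]
top -11 n 20 ymean -67.8 ztop 76.2
top 1 n 54 ymean -70.5 ztop 76.6
top 13 n 137 ymean -72.5 ztop 84.2
top 25 n 80 ymean -72.9 ztop 76.2
top 37 n 80 ymean -73.0 ztop 76.6
top 49 n 79 ymean -72.8 ztop 76.8
top 61 n 60 ymean -72.6 ztop 75.7
top x ext [-10.7  60.5]
marker_2 ref
side -35 n 22 ymean 76.3 ztop 36.3
side -23 n 20 ymean 68.7 ztop 33.2
side -11 n 25 ymean 67.8 ztop 32.2
side 1 n 18 ymean 66.5 ztop 31.4
side 13 n 16 ymean 68.2 ztop 32.1
side 25 n 16 ymean 71.3 ztop 32.1
side 37 n 77 ymean 70.9 ztop 37.0
side 49 n 30 ymean 68.2 ztop 31.8
side 61 n 80 ymean 70.6 ztop 30.8
side x ext [-36.5  61.5]
top -59 n 28 ymean 63.1 ztop 3.2
top -47 n 5 ymean 66.9 ztop 36.3
top -35 n 84 ymean 73.8 ztop 38.6
top -23 n 50 ymean 67.2 ztop 32.1
top -11 n 96 ymean 67.9 ztop 33.4
top 1 n 92 ymean 67.6 ztop 33.4
top 13 n 88 ymean 68.1 ztop 33.4
top 25 n 84 ymean 72.6 ztop 37.2
top 37 n 130 ymean 72.3 ztop 37.5
top 49 n 126 ymean 69.0 ztop 32.8
top 61 n 77 ymean 71.5 ztop 32.1
top x ext [-61.8  59.3]
```

View pics/t1.png

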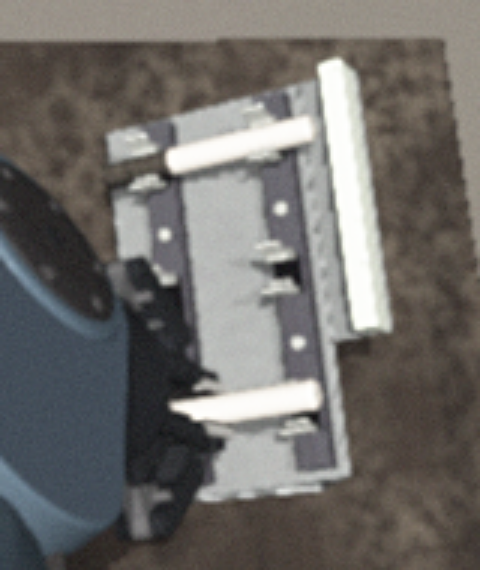

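The marker is actually parallel to the face, with its ridge at 76 mm all along. I'll move it over and snap it in.

```bash
python3 - <<'E'
from h import *
F=lambda s:print(s,(R.T@np.array(manip.current_force())).round(1),(R.T@(np.array(manip.current_ee_pos())-o)*1e3).round(1),round(manip.current_grip_width(),3),round(manip.current_time(),2))
manip.move_l(fp(0,0,.052),max_speed=.12);F("over")
manip.move_l(fp(0,0,.024),max_speed=.1);F("lips")
for z in(.016,.011,.008,.006,.005):
    manip.move_l(fp(0,0,z),max_speed=.05);F(z)
    if np.dot(n,manip.current_force())>35: break
E
```

```text
over [ 0.1 -0.7 -0.3] [-0.2 -0.7 51.8] 0.151 6.47
lips [ 0.1 -0.  -0.8] [-0.  -0.5 23.3] 0.15 6.9
0.016 [ 0.7 -0.1 -1.1] [ 0.1 -0.1 15.9] 0.149 7.21
0.011 [ 1.8 -0.4 -4.1] [ 0.1 -0.1 10.7] 0.149 7.46
0.008 [ 2.1 -0.2 -4.3] [-0.  -0.1  7.8] 0.155 7.71
0.006 [-0.  -6.7 18.9] [-0.   0.1  7.3] 0.148 7.96
0.005 [ -0.8 -10.5  31.5] [-0.   0.1  7.1] 0.146 8.21
```

```bash
python3 - <<'E'
from h import *
F=lambda s:print(s,(R.T@np.array(manip.current_force())).round(1),(R.T@(np.array(manip.current_ee_pos())-o)*1e3).round(1),round(manip.current_grip_width(),3),round(manip.current_time(),2))
manip.move_l(fp(0,0,.0075),max_speed=.05);F("relax")
manip.set_gripper(.4); F("open")
manip.move_l(fp(0,0,.11),max_speed=.2)
manip.move_ptp(sgrip+[0,0,.12],scoopR(1));F("above scoop")
tilt(0,.0237); 
p,d=manip.grab_frame("side");a=cv2.resize(p[200:360,230:470,::-1],None,fx=2.5,fy=2.5)
p,d=manip.grab_frame("top");b=cv2.resize(p[150:340,300:460,::-1],None,fx=2.1,fy=2.1)[:400];b=cv2.copyMakeBorder(b,0,400-b.shape[0],0,0,cv2.BORDER_CONSTANT)
cv2.imwrite("pics/s2.png",cv2.resize(np.hstack([a,b]),None,fx=.85,fy=.85))
E
```

```text
relax [-1.4 -1.2  3.2] [-0.2  0.1  7.6] 0.155 8.46
open [ 0.4 -0.5 -0.5] [ 0.  -0.   7.3] 0.397 8.8
above scoop [0.2 0.2 0.4] [-147.8  -67.1  186. ] 0.4 10.66
side -35 n 27 ymean 2.2 ztop 36.5
side -23 n 18 ymean -0.6 ztop 34.8
side -11 n 22 ymean -3.6 ztop 31.9
side 1 n 18 ymean -3.9 ztop 31.7
side 13 n 16 ymean -1.9 ztop 31.8
side 25 n 19 ymean -1.3 ztop 31.7
side 37 n 80 ymean -0.5 ztop 36.5
side 49 n 33 ymean -3.8 ztop 31.5
side 61 n 85 ymean -1.0 ztop 30.3
side x ext [-34.3  62. ]
top -59 n 25 ymean -8.9 ztop 3.1
top -35 n 74 ymean 1.7 ztop 38.5
top -23 n 48 ymean -4.1 ztop 33.3
top -11 n 97 ymean -3.8 ztop 33.4
top 1 n 98 ymean -3.9 ztop 32.8
top 13 n 78 ymean -2.7 ztop 33.0
top 25 n 86 ymean -0.0 ztop 35.3
top 37 n 137 ymean 0.9 ztop 38.0
top 49 n 114 ymean -3.0 ztop 32.6
top 61 n 73 ymean -0.1 ztop 31.9
top x ext [-61.3  60.3]
```

View pics/s2.png

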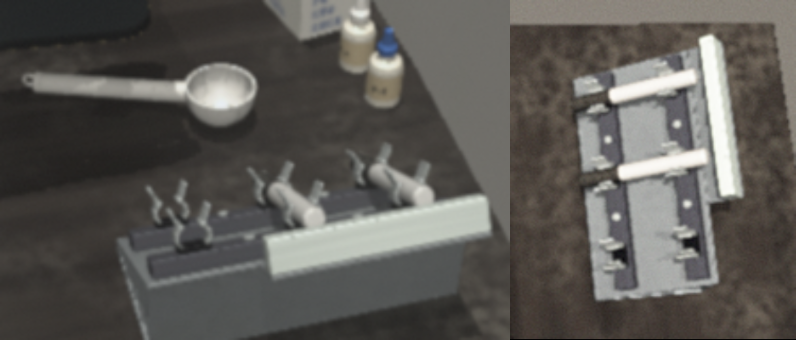

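Left panel: marker_1 sits in the middle clips at (297,203) and marker_2 is still at (400,187). Marker_1's ridge profile matches marker_2's, and the scoop and bottles haven't moved. Next I pick the scoop.

```bash
python3 - <<'E'
from h import *
Qs=scoopR(1)
F=lambda s:print(s,np.array(manip.current_force()).round(1),(np.array(manip.current_ee_pos())*1e3).round(1),round(manip.current_grip_width(),3),round(manip.current_time(),2))
g=sgrip+Qs[:,0]*.0125
manip.move_l(g,max_speed=.12);F("down")
manip.set_gripper(0,80);F("grip")
manip.move_l(g+[0,0,.15],max_speed=.15);F("lift")
manip.move_ptp(fp(.001,-.072,.075),toolR(1));F("over place")
ax=None
for c in("side","top"):
    p,d=manip.grab_frame(c);f=(cloud(c,d)-o)@R
    m=(d>0)&(p.min(2)>90)&(abs(f[...,1]+.072)<.012)&(f[...,2]>.07)&(f[...,2]<.115)
    for a in list(np.arange(-.08,-.015,.012))+list(np.arange(.02,.05,.01)):
        b=f[m&(f[...,0]>=a)&(f[...,0]<a+.01)]
        if len(b)>5: print(c,round(a*1e3+5),len(b),"y",(np.median(b[:,1])*1e3).round(1),"ztop",(np.percentile(b[:,2],90)*1e3).round(1))
    cv2.imwrite(f"pics/{c}3.png",cv2.resize(p[170:350,230:470,::-1],None,fx=1.65,fy=1.65))
cv2.imwrite("pics/s3.png",np.hstack([cv2.imread("pics/side3.png"),cv2.imread("pics/top3.png")]))
E
```

```text
down [ 0.6 -0.7  0.2] [487.5  73.2   3.8] 0.399 12.11
grip [-2.   0.1  6. ] [487.5  73.2   3.9] 0.158 12.43
lift [-0.8 -0.7 -1.2] [486.7  73.1 152.5] 0.16 13.57
over place [ 1.2  0.2 -0.7] [ 492.5 -110.9  113.2] 0.157 14.85
side 25 9 y -73.5 ztop 94.3
top -15 9 y -66.5 ztop 94.2
top 25 71 y -73.3 ztop 95.5
top 35 72 y -73.0 ztop 95.8
top 45 75 y -73.0 ztop 96.4
```

View pics/s3.png

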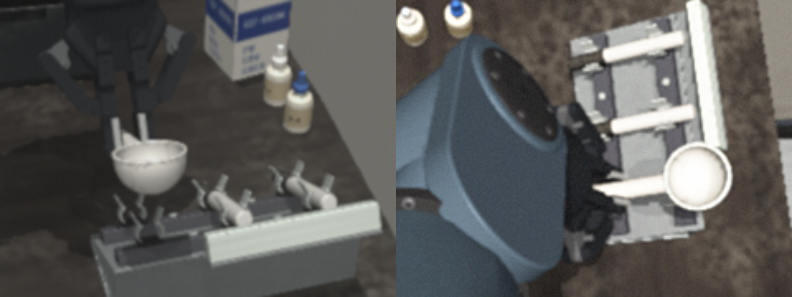

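The scoop is held level with the face, bowl up at (697,175) in the right panel. Inserting it.

```bash
python3 - <<'E'
from h import *
F=lambda s:print(s,(R.T@np.array(manip.current_force())).round(1),np.array(manip.current_ft_torque()).round(2),(R.T@(np.array(manip.current_ee_pos())-o)*1e3).round(1),round(manip.current_grip_width(),3),round(manip.current_time(),2))
manip.move_l(fp(.001,-.072,.031),max_speed=.1);F("lips")
for z in(.024,.019,.015,.0125,.011,.010,.009):
    manip.move_l(fp(.001,-.072,z),max_speed=.05);F(z)
    if np.dot(n,manip.current_force())>25: break
E
```

```text
lips [-1.   0.2 -0.3] [0.35 0.   0.07] [  1. -72.  31.] 0.159 15.54
0.024 [-0.3  0.5 -0.5] [ 0.27  0.02 -0.09] [  1. -72.  24.] 0.156 15.83
0.019 [ 1.   0.2 -2.3] [ 0.14  0.12 -0.03] [  1.1 -72.1  18.9] 0.157 16.08
0.015 [ 2.   0.2 -6.4] [-0.03  0.    0.03] [  1.1 -72.2  14.7] 0.157 16.33
0.0125 [ 1.4 -1.4  3.6] [ 0.1   0.16 -0.1 ] [  1.  -71.8  12.7] 0.158 16.58
0.011 [-0.5 -7.5 28.4] [ 0.28  1.12 -0.63] [  1.1 -71.8  12.4] 0.158 16.83
```

```bash
python3 - <<'E'
from h import *
F=lambda s:print(s,(R.T@np.array(manip.current_force())).round(1),round(manip.current_grip_width(),3),round(manip.current_time(),2))
manip.move_l(fp(.001,-.072,.0127),max_speed=.05);F("relax")
manip.set_gripper(.4);F("open")
manip.move_l(fp(.001,-.072,.12),max_speed=.2)
manip.move_l(np.array([.40,.10,.26]),max_speed=.25);F("away")
for c in("side","top"):
    p,d=manip.grab_frame(c);f=(cloud(c,d)-o)@R
    for y0 in(-.072,0,.072):
        m=(d>0)&(p.min(2)>90)&(abs(f[...,1]-y0)<.010)&(f[...,2]>.015)&(f[...,2]<.045)
        print(c,y0,[(round(a*1e3+4),(np.percentile(b[:,2],90)*1e3).round(1),(np.median(b[:,1])*1e3).round(1)) for a in(-.062,-.054,-.02,-.01,0,.01,.015,.045) for b in[f[m&(f[...,0]>=a)&(f[...,0]<a+.008)]] if len(b)>5])
    for nm in("bottle_white","bottle_blue"): print(c,nm,[(np.round(r["at"],3).tolist(),round(r["confidence"],2)) for r in manip.look_for(c,nm)][:2])
    cv2.imwrite(f"pics/{c}4.png",cv2.resize(p[170:350,230:470,::-1],None,fx=1.65,fy=1.65))
cv2.imwrite("pics/s4.png",np.hstack([cv2.imread("pics/side4.png"),cv2.imread("pics/top4.png")]))
E
```

```text
relax [-2.  -1.6  5.8] 0.163 17.08
open [ 0.2  0.1 -0.7] 0.398 17.42
away [ 0.2 -0.6 -0.6] 0.4 19.19
side -0.072 [(-58, np.float64(32.1), np.float64(-76.2)), (-50, np.float64(32.2), np.float64(-75.7)), (-16, np.float64(32.0), np.float64(-76.6)), (-6, np.float64(32.4), np.float64(-75.0)), (4, np.float64(32.2), np.float64(-76.1)), (14, np.float64(32.1), np.float64(-75.2)), (19, np.float64(32.1), np.float64(-74.8)), (49, np.float64(33.9), np.float64(-72.1))]
side 0 [(-16, np.float64(31.8), np.float64(-4.9)), (-6, np.float64(31.5), np.float64(-6.0)), (4, np.float64(31.7), np.float64(-6.3)), (14, np.float64(31.9), np.float64(-4.1)), (19, np.float64(32.1), np.float64(-2.6)), (49, np.float64(31.8), np.float64(-4.7))]
side 0.072 [(-16, np.float64(32.2), np.float64(65.7)), (-6, np.float64(31.8), np.float64(65.0)), (4, np.float64(31.8), np.float64(65.7)), (14, np.float64(31.8), np.float64(65.1)), (19, np.float64(32.2), np.float64(69.5)), (49, np.float64(31.6), np.float64(66.0))]
side bottle_white [([0.679, 0.078, 0.033], 0.84), ([0.496, -0.191, 0.106], 0.61)]
side bottle_blue [([0.684, 0.028, 
[... 292 characters left out ...]
33.4), np.float64(-73.5)), (19, np.float64(33.5), np.float64(-72.5)), (49, np.float64(34.4), np.float64(-73.0))]
top 0 [(-16, np.float64(33.1), np.float64(-1.7)), (-6, np.float64(33.4), np.float64(-1.4)), (4, np.float64(33.1), np.float64(-1.4)), (14, np.float64(32.8), np.float64(-1.5)), (19, np.float64(33.0), np.float64(-2.1)), (49, np.float64(32.8), np.float64(-1.3))]
top 0.072 [(-16, np.float64(33.2), np.float64(69.6)), (-6, np.float64(34.0), np.float64(69.5)), (4, np.float64(33.5), np.float64(69.2)), (14, np.float64(33.5), np.float64(69.2)), (19, np.float64(33.4), np.float64(69.5)), (49, np.float64(33.9), np.float64(70.1))]
top bottle_white [([0.67, 0.09, 0.038], 0.84)]
top bottle_blue []
```

View pics/s4.png

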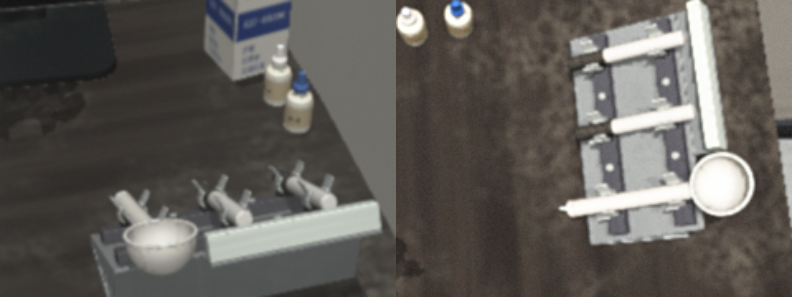

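The picture shows the scoop in its place, bowl up at (722,183), marker_1 in the middle place, and the bottles upright where they were. Handing in.

```bash
python3 -c "
from bench import manip
print(manip.current_time(),manip.sign_off())"
```

```text
the job is handed in; nothing more can be done
19.4917 None
```

The job is done and handed in at 19.5 s of the 51 s allowed. I pulled marker_1 out of the scoop's place and snapped it into the middle clips, cap still at the lower end. Then I snapped the scoop into its own place by the handle, bowl at the upper end and open side up.

- **Seating:** marker_1's depth profile matches marker_2's to about 1 mm. The scoop handle lies parallel to the face, at its seated height to within about 1 mm. The arm pressed marker_1 home with about 31 N and the scoop with about 28 N, stopping at the pads both times.
- **Left alone:** marker_2 is still in its clips. In the pictures both bottles stand upright where they were. The gripper was clear of everything at hand-in.
- **Checks that disagreed:**
  - **Blue bottle:** the network missed it in the last top picture, though it shows there. The side camera found it at 0.94 confidence. Its first side reading had been a false hit on the rack, so only the pictures show that it stayed put.
  - **Marker tilt:** marker_1 looked tilted in one picture after I pulled it out, but the depth data showed it was level with the face.
  - **Depth offset:** the two cameras' depths differ by about 1 mm.

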